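# Line up the canisters on the console

## Robot

A 6-joint arm with a two-finger parallel gripper is mounted at the origin on the work surface. World frame = base frame: x ahead of the robot, y to its left, z up, the work surface at z = 0. Lengths are in m, angles in degrees, forces in N, time in s.
With the tool pointing down it reaches from about 0.4 to 0.925 m from the base axis. Payload 3.4 kg.
Tool frame: the origin (TCP) lies between the finger pads; the fingertips stand 14 mm ahead of it and the grasp point (between the pads) lies 5 mm behind it (r.tip_reach is the distance from the TCP to the fingertips, in m); z points along the fingers, y is the line along which they close (so a half turn about z gives the same grasp; the last joint's range is limited). The gripper opens to 85 mm and grips with 20 to 120 N. Pads are 22 mm wide; open, the fingers measure 114 mm over their backs; the gripper's body (76 mm by 85 mm) begins 54 mm behind the grasp point. The pads swing forward as they close: fully open they stand 13 mm farther back than shut.
Start: joints at [59.674, 17.578, 86.31, -0, 76.112, -4.211], TCP at [0.253, 0.516, 0.245] pointing down, gripper open.
Joint ranges: [-179.03, 179.03], [-60, 130.46], [8.19, 133.38], [-81.62, 261.62], [5.75, 156.47], [-153.77, 153.77]. Speed limits (degrees/s): [147.25, 147.25, 180, 180, 180, 180].

## Interface

Orientations are given as a 3x3 rotation matrix whose columns are the frame's x, y, z axes.
In Python, from plant import r, eyes gives the robot as it stands.
- The arm moves only by the tool move_arm, never from a script. Its argument "plan" is a list of rows, each an object with "offset": the shift along the tool's x, y, z in units of 0.25 m (1.0 is 0.25 m), a list of three; "angular": the turn, a rotation vector about the tool's x, y, z in units of 60 degrees (1.0 is 60 degrees), a list of three. A call has 1 to 12 rows; each row is the pose to reach, as a shift and turn from the pose commanded when the call began, along the tool's axes at that moment; what a row does not reach only later rows make up. A row lasts 1/12 s, in which the tool goes at most 41.7 mm and 7.16 degrees, less where a joint would pass 70% of its speed; a pose out of reach is approached as far as the arm can. A call with a number of a shift or a turn outside -1 to 1 is refused whole. A call with a gripper value outside its range is refused whole. "jaw" is the opening, from 0 (shut) to 1 (fully open), set as the call begins (left out, the last holds). The fingers move at their own pace and stop on an object; the grip force is fixed at half the most. Time passes only in rows, so rows that repeat a pose let the fingers close. It gives the time, the measured TCP pose, the force, the opening and the grip force at its end, in the units of the state.
- r.sense(): the state, without advancing time (a new reading comes with each control period).
- eyes.camera(name): name is "scene" or "top" or "wrist"; returns a dict with "pixels" (400x640x3 uint8, red, green, blue), "mtx" (3x3 intrinsics, pixels), "k1" (the pictures are not rectified: a ray, as slopes to the right and down, at radius r is drawn at 1 + k1 r^2 times it, then the intrinsics apply), "R" (3x3) and "t" (3): a world point X has camera coordinates R X + t; the wrist camera has in their place "hand_eye" (4x4, takes a point from camera to tool coordinates, whose origin is the TCP and whose axes are the flange's). Camera axes: x right, y down, z forward; pixel columns grow to the right and rows downward; lengths in m; the calibration is good to about 2 mm. A picture is of the moment at which its call begins: read the wrist's pose just before it. There is no depth.
- r.finish_job(): hands the job in; it is judged then, once.
The state is a dict: "time": time; "qpos": joint angles; "dq": joint speeds; "effort": joint torques, N m; "tool_pos": TCP position; "tcp_rot": TCP orientation; "wrist_force": force on the tool from outside, world axes, zero at the start; "ft_torque": the same for the moment, N m; "width": finger opening in m; "grip_force": force on a finger pad.
Only numpy, scipy, OpenCV 4.12 (cv2) and the standard library are available. Lean on these libraries where they do the work, as an engineer would, in place of code of your own. Each camera call takes 0.05 s, during which the arm holds its last target. There are 200 camera calls.

## Task

Line up the four aluminium canisters by height on the row of four cork coasters: the tallest on the coaster at the end beside the white pot, then stepping down to the shortest at the end beside the green spray bottle. Stand each one upright in the middle of its own coaster, and leave the pot and the spray bottle standing where they are.

Things in the scene. Friction and masses are not known exactly. Their poses are not given: they have to be found in the camera images.
- canister_a: The smallest and shortest of four closed, solid, matte aluminium canisters: a plain upright cylinder, diameter 36 mm, height 45 mm, about 50 g. Loose, standing on the glass (top at z = 0); the few other things lying between the canisters are under 16 mm high and leave 25 mm clear beside each. Origin at the centre of its underside, z up its axis.
- canister_b: The second shortest of four closed, solid, matte aluminium canisters: a plain upright cylinder, diameter 44 mm, height 65 mm, about 80 g. Loose, standing on the glass (top at z = 0); the few other things lying between the canisters are under 16 mm high and leave 25 mm clear beside each. Origin at the centre of its underside, z up its axis.
- canister_c: The second tallest of four closed, solid, matte aluminium canisters: a plain upright cylinder, diameter 52 mm, height 85 mm, about 120 g. Loose, standing on the glass (top at z = 0); the few other things lying between the canisters are under 16 mm high and leave 25 mm clear beside each. Origin at the centre of its underside, z up its axis.
- canister_d: The largest and tallest of four closed, solid, matte aluminium canisters: a plain upright cylinder, diameter 60 mm, height 105 mm, about 160 g. Loose, standing on the glass (top at z = 0); the few other things lying between the canisters are under 16 mm high and leave 25 mm clear beside each. Origin at the centre of its underside, z up its axis.
- coaster_1: Round cork coaster, diameter 72 mm, 4 mm thick, one of four alike, fixed in a straight row (92 mm apart, centre to centre) on a fixed dark wooden board 100 mm wide, 370 mm long and 12 mm high. An end of the row, next to coaster_2. Origin at the centre of its underside, so its top is 4 mm above, 16 mm above the glass; y runs along the row towards coaster_4.
- coaster_2: Round cork coaster, diameter 72 mm, 4 mm thick, one of four alike, fixed in a straight row (92 mm apart, centre to centre) on a fixed dark wooden board 100 mm wide, 370 mm long and 12 mm high. Inside the row, between coaster_1 and coaster_3. Origin at the centre of its underside, so its top is 4 mm above, 16 mm above the glass; y runs along the row towards coaster_4.
- coaster_3: Round cork coaster, diameter 72 mm, 4 mm thick, one of four alike, fixed in a straight row (92 mm apart, centre to centre) on a fixed dark wooden board 100 mm wide, 370 mm long and 12 mm high. Inside the row, between coaster_2 and coaster_4. Origin at the centre of its underside, so its top is 4 mm above, 16 mm above the glass; y runs along the row towards coaster_4.
- coaster_4: Round cork coaster, diameter 72 mm, 4 mm thick, one of four alike, fixed in a straight row (92 mm apart, centre to centre) on a fixed dark wooden board 100 mm wide, 370 mm long and 12 mm high. An end of the row, next to coaster_3. Origin at the centre of its underside, so its top is 4 mm above, 16 mm above the glass; y runs along the row towards coaster_4.
- pot: Empty white ceramic flower pot without handles, open-topped, diameter 100 mm at the rim and 76 mm at the foot, 90 mm high, loose. It stands on the glass just past one end of the row (either end), about 127 mm from the end coaster's centre, and marks the end where the tallest canister goes. Origin at the centre of its underside.
- spray_bottle: Empty green plastic spray bottle with a white head, diameter 60 mm, 170 mm high, loose, light (about 120 g) and easily upset. It stands on the glass just past the other end of the row, about 127 mm from the end coaster's centre. Origin at the centre of its underside.
Mind the look-alikes: they are no part of the job. Leave any orange, purple or yellow look-alike of the canister_a alone.

How it is judged:
By the outcome, as a careful person would: the job done as asked, in the order asked, and still so for the second after the job is handed in, with the robot touching nothing.
It also fails if it takes over 120 s, if anything falls off the work surface, if the arm or the gripper's body presses on something with over 40 N, if the wrist force passes 120 N, or if a joint passes its speed limit or range.

## Working session

There is one attempt and no reset: what is moved stays moved. The work goes in short steps, Python scripts to look and compute and a tool call to move; the robot and the scene stay as the last step left them, time stands still between calls to the robot, and variables do not carry over. Pictures are saved under pics/ and viewed, at most 14 in all, crops included, and the job is handed in when it is done.

Besides the shell and the picture viewer there is one more tool, called as name(argument=value, ...) on one line, values as JSON. move_arm: Moves the arm, as the interface text tells. Its arguments: {"type":"object","properties":{"plan":{"type":"array","items":{"type":"object","properties":{"offset":{"type":"array","items":{"type":"number"}},"angular":{"type":"array","items":{"type":"number"}}}}},"jaw":{"type":"number"}},"required":["plan"]}

```bash
ls; mkdir -p pics; python3 - <<'E'
from plant import r,eyes
import cv2,numpy as np,pickle
s=r.sense();print(s)
for n in("top","scene"):
    c=eyes.camera(n);pickle.dump(c,open(f"pics/{n}0.pkl","wb"));cv2.imwrite(f"pics/{n}0.png",c["pixels"][:,:,::-1]);print(n,c["mtx"],c["k1"],c["R"],c["t"])
E
```

```text
pics
{'time': 0.0, 'qpos': array([ 5.96751680e+01,  1.76227949e+01,  8.63839503e+01, -1.47224893e-03,
        7.61114398e+01, -4.20948823e+00]), 'dq': array([-0.05782788, -0.05640638, -0.0519602 ,  0.01379054, -0.05411327,
        0.08335113]), 'effort': array([ 2.93896483e-04, -4.57566404e+01, -2.51912838e+01, -1.08093454e-04,
        1.34804656e-02, -8.80237280e-06]), 'tool_pos': array([0.25277597, 0.51570713, 0.24437528]), 'tcp_rot': array([[-8.97912390e-01,  4.40173035e-01, -1.01993763e-03],
       [ 4.40174198e-01,  8.97910608e-01, -1.79308318e-03],
       [ 1.26545957e-04, -2.05898183e-03, -9.99997872e-01]]), 'wrist_force': array([0.26204808, 0.9945565 , 0.51127232]), 'ft_torque': array([ 0.00327758,  0.02305755, -0.00981621]), 'grip_force': 0.0, 'width': 0.08563095571036404}
top [[369.96905529   0.         315.89081417]
 [  0.         369.96905529 194.79345798]
 [  0.           0.           1.        ]] -0.038474629216681655 [[ 0.00159808 -0.99993065  0.01166783]
 [-0.99645099 -0.00257427 -0.08413553]
 [ 0.08415973 -0.01149196 -0.99638601]] [-0.01492591  0.51146855  0.774799  ]
scene [[432.19701611   0.         321.13870607]
 [  0.         432.19701611 204.38223071]
 [  0.           0.           1.        ]] 0.020368953720010134 [[-0.5615422   0.82742155 -0.00662871]
 [ 0.59150658  0.39580728 -0.70246464]
 [-0.57861068 -0.39838446 -0.71168778]] [ 0.27006809 -0.27366205  1.47935602]
```

View pics/top0.png

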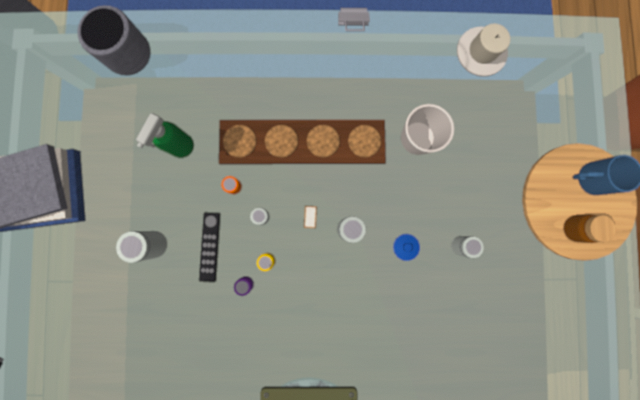

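View pics/scene0.png

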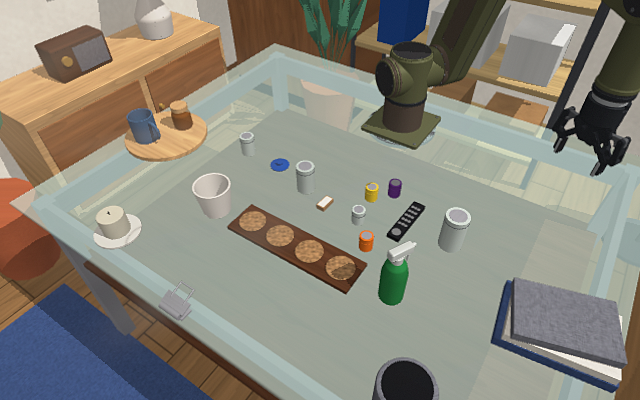

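Top view: the candidates for canister_a are the silver one at (259,216), and the orange (231,185), yellow (265,262) and purple (243,286) look-alikes, which I exclude by colour. Canister b is at (472,246), c at (352,230) and d at (132,247). The coasters are at (239–364,141), the pot at (429,129) on the -y end, and the spray bottle at (170,138).

I'll check these in one close crop.

```bash
python3 - <<'E'
import cv2,numpy as np
a=cv2.imread("pics/top0.png");b=cv2.imread("pics/scene0.png")
def crop(im,u,v):return cv2.resize(im[v-32:v+32,u-32:u+32],(200,200),interpolation=cv2.INTER_CUBIC)
t=[crop(a,*p) for p in((259,216),(472,246),(352,230),(132,247))]
s=[crop(b,*p) for p in((359,214),(247,143),(305,176),(455,230))]
cv2.imwrite("pics/crop.png",np.vstack([np.hstack(t),np.hstack(s)]))
for p in((259,216),(472,246),(352,230),(132,247),(285,240)):print(p,a[p[1],p[0]-14:p[0]+15:2].tolist())
E
```

```text
(259, 216) [[139, 150, 144], [136, 149, 143], [149, 161, 154], [195, 204, 198], [169, 168, 171], [158, 152, 158], [157, 153, 158], [159, 154, 159], [157, 151, 158], [158, 154, 159], [178, 184, 181], [135, 141, 138], [106, 116, 112], [137, 150, 144], [138, 152, 146]]
(472, 246) [[121, 128, 123], [110, 114, 111], [146, 154, 149], [186, 195, 190], [162, 163, 164], [151, 147, 153], [151, 146, 152], [151, 146, 151], [151, 147, 152], [149, 145, 151], [149, 145, 151], [158, 157, 160], [179, 188, 183], [145, 155, 152], [136, 147, 143]]
(352, 230) [[123, 128, 125], [172, 180, 176], [184, 194, 190], [161, 158, 163], [160, 154, 159], [160, 155, 160], [158, 153, 158], [157, 151, 157], [157, 152, 157], [156, 151, 156], [158, 153, 159], [158, 153, 158], [178, 183, 181], [185, 194, 188], [141, 151, 146]]
(132, 247) [[209, 219, 214], [180, 182, 183], [165, 160, 166], [169, 163, 169], [168, 163, 170], [166, 161, 167], [166, 161, 167], [165, 161, 167], [167, 161, 168], [167, 163, 169], [164, 158, 163], [164, 159, 165], [191, 197, 195], [206, 217, 211], [145, 154, 149]]
(285, 240) [[138, 149, 144], [137, 149, 144], [136, 149, 143], [138, 150, 147], [137, 149, 145], [139, 153, 147], [137, 151, 145], [138, 150, 145], [137, 150, 144], [137, 150, 145], [137, 151, 145], [137, 150, 144], [137, 150, 145], [137, 151, 145], [138, 151, 145]]
```

View pics/crop.png

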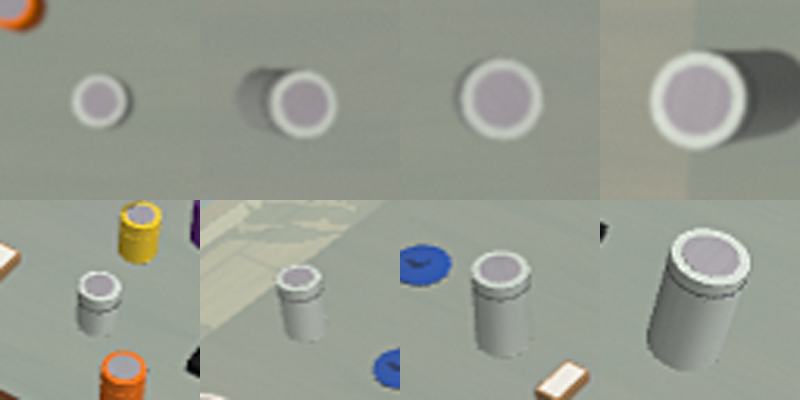

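The crop confirms the four silver canisters (a, b, c, d left to right; lid discs mauve). Next I measure them.

```bash
cat >h.py <<'E'
import cv2,numpy as np
def ray(c,uv,pose=None):
    K=c["mtx"];x,y=(uv[0]-K[0,2])/K[0,0],(uv[1]-K[1,2])/K[1,1]
    rd=np.hypot(x,y);rr=rd
    for _ in range(20): rr=rd/(1+c["k1"]*rr*rr)
    s=rr/rd if rd>0 else 1
    d=np.array([x*s,y*s,1])
    if "R" in c: return -c["R"].T@c["t"],c["R"].T@d
    p,Rt=pose;H=np.array(c["hand_eye"]);return p+Rt@H[:3,3],Rt@H[:3,:3]@d
def onz(c,uv,z,pose=None):
    o,d=ray(c,uv,pose);return o+d*(z-o[2])/d[2]
def proj(c,X):
    q=c["R"]@X+c["t"];q=q[:2]/q[2];q=q*(1+c["k1"]*(q@q));return c["mtx"][[0,1],[0,1]]*q+c["mtx"][:2,2]
def blob(m,uv,w=40):
    n,l,s,ct=cv2.connectedComponentsWithStats(m.astype(np.uint8))
    k=[i for i in range(1,n) if s[i,4]>25];k=min(k,key=lambda i:np.hypot(*(ct[i]-uv)))
    return ct[k],s[k,4]
def mauve(im):
    i=cv2.GaussianBlur(im,(0,0),.7).astype(float);return ((i[:,:,0]+i[:,:,2])/2-i[:,:,1]>-1)&(i.max(2)-i.min(2)<25)&(i[:,:,0]>120)
def cork(im):
    h=cv2.cvtColor(im,cv2.COLOR_RGB2HSV);return (h[:,:,0]<25)&(h[:,:,1]>80)&(h[:,:,2]>115)
HT=dict(a=.045,b=.065,c=.085,d=.105)
E
python3 - <<'E'
from h import *;import pickle
T,S=[pickle.load(open(f"pics/{n}0.pkl","rb")) for n in("top","scene")]
g=dict(a=((259,216),(359,210)),b=((472,246),(247,137)),c=((352,230),(305,165)),d=((132,247),(457,215)))
for k,(p,q) in g.items():
    for c,uv in((T,p),(S,q)):
        ct,n=blob(mauve(c["pixels"]),uv);print(k,ct.round(1),n,onz(c,ct,HT[k]).round(4))
for c,l in((T,((239,141),(281,141),(323,141),(364,141))),(S,((341,267),(309,251),(280,236),(252,221)))):
    for uv in l:
        ct,n=blob(cork(c["pixels"]),uv);print("cork",ct.round(1),n,onz(c,ct,.016).round(4))
print("pot",onz(T,(429,129),.09),"spray base",onz(S,(392,297),0.0),"cam",-T["R"].T@T["t"])
E
```

```text
a [258.3 215.9] 109 [0.4653 0.106  0.045 ]
a [358.2 208.8] 45 [0.4642 0.1068 0.045 ]
b [473.1 246.9] 175 [ 0.4022 -0.3338  0.065 ]
b [246. 135.] 37 [ 0.4014 -0.3334  0.065 ]
c [352.5 229.2] 269 [ 0.4384 -0.0852  0.085 ]
c [304.5 165.5] 81 [ 0.4375 -0.0844  0.085 ]
d [130.7 246.5] 376 [0.4043 0.3413 0.105 ]
d [457.8 215.4] 176 [0.4027 0.3425 0.105 ]
cork [240.2 140.8] 735 [0.6304 0.1524 0.016 ]
cork [280.4 140.6] 853 [0.6312 0.0641 0.016 ]
cork [322.3 140.5] 855 [ 0.6317 -0.0279  0.016 ]
cork [364.  140.7] 849 [ 0.6318 -0.1196  0.016 ]
cork [339.3 266.5] 467 [0.631  0.1548 0.016 ]
cork [309.  250.8] 523 [0.6324 0.0664 0.016 ]
cork [279.6 235. ] 485 [ 0.6325 -0.0261  0.016 ]
cork [252.2 220.6] 442 [ 0.6331 -0.1177  0.016 ]
pot [ 0.63932884 -0.24073419  0.09      ] spray base [0.62596288 0.29612335 0.        ] cam [ 0.44447032 -0.00470425  0.81520571]
```

Both views agree to about 1.5 mm. With tool y set along world +x, tool x lies along world +y. I'll turn and go above d first.

move_arm(plan=[{"offset": [-0.085, -0.036, 0], "angular": [0, 0, 0.1]}, {"offset": [-0.17, -0.072, 0], "angular": [0, 0, 0.2]}, {"offset": [-0.255, -0.108, 0], "angular": [0, 0, 0.3]}, {"offset": [-0.34, -0.144, 0], "angular": [0, 0, 0.4]}, {"offset": [-0.425, -0.18, 0], "angular": [0, 0, 0.5]}, {"offset": [-0.51, -0.216, 0], "angular": [0, 0, 0.6]}, {"offset": [-0.595, -0.252, 0], "angular": [0, 0, 0.7]}, {"offset": [-0.68, -0.288, 0], "angular": [0, 0, 0.8]}, {"offset": [-0.765, -0.324, 0], "angular": [0, 0, 0.9]}, {"offset": [-0.847, -0.36, 0], "angular": [0, 0, 1.0]}, {"offset": [-0.847, -0.36, 0], "angular": [0, 0, 1.0]}, {"offset": [-0.847, -0.36, 0], "angular": [0, 0, 1.0]}], jaw=1)

```text
time: 1.1
tool_pos: [0.4039, 0.3414, 0.2449]
tcp_rot: [[-0.067, 0.998, -0.001], [0.998, 0.067, -0.0], [-0.0, -0.001, -1.0]]
wrist_force: [-0.4, 0.3, -0.4]
width: 0.0852
grip_force: 0.0
```

```bash
cat >go.py <<'E'
# usage: go.py x y z -> offset & turn (units) to reach TCP pose, tool y along world x, pointing down
import sys,numpy as np
from plant import r
from scipy.spatial.transform import Rotation as Ro
s=r.sense();R=s["tcp_rot"];p=s["tool_pos"];t=np.array([float(v) for v in sys.argv[1:4]])
print("t",s["time"],"p",p.round(4),"off",(R.T@(t-p)/.25).round(3),"ang",(Ro.from_matrix(R.T@np.array([[0,1,0],[1,0,0],[0,0,-1.]])).as_rotvec(degrees=True)/60).round(3),"w",round(s["width"],4),"F",s["wrist_force"].round(1),s["qpos"].round(0))
E
python3 go.py .4035 .342 .2
```

```text
t 1.1 p [0.4039 0.3414 0.2449] off [ 0.002 -0.001  0.18 ] ang [-0.001  0.     0.064] w 0.0852 F [-0.4  0.3 -0.4] [36. 14. 92.  0. 74. 32.]
```

move_arm(plan=[{"offset": [0.002, -0.001, 0.05], "angular": [0, 0, 0.064]}, {"offset": [0.002, -0.001, 0.11], "angular": [0, 0, 0.064]}, {"offset": [0.002, -0.001, 0.18], "angular": [0, 0, 0.064]}, {"offset": [0.002, -0.001, 0.25], "angular": [0, 0, 0.064]}, {"offset": [0.002, -0.001, 0.32], "angular": [0, 0, 0.064]}, {"offset": [0.002, -0.001, 0.39], "angular": [0, 0, 0.064]}, {"offset": [0.002, -0.001, 0.46], "angular": [0, 0, 0.064]}, {"offset": [0.002, -0.001, 0.53], "angular": [0, 0, 0.064]}, {"offset": [0.002, -0.001, 0.6], "angular": [0, 0, 0.064]}, {"offset": [0.002, -0.001, 0.66], "angular": [0, 0, 0.064]}, {"offset": [0.002, -0.001, 0.708], "angular": [0, 0, 0.064]}, {"offset": [0.002, -0.001, 0.708], "angular": [0, 0, 0.064]}])

```text
time: 2.1
tool_pos: [0.4009, 0.3425, 0.0659]
tcp_rot: [[-0.003, 1.0, -0.005], [1.0, 0.003, -0.003], [-0.003, -0.005, -1.0]]
wrist_force: [-0.4, -0.6, -0.1]
width: 0.0853
grip_force: 0.0
```

move_arm(plan=[{"offset": [0, 0, 0]}, {"offset": [0, 0, 0]}, {"offset": [0, 0, 0]}, {"offset": [0, 0, 0]}, {"offset": [0, 0, 0]}, {"offset": [0, 0, 0]}, {"offset": [0, 0, 0]}, {"offset": [0, 0, 0]}, {"offset": [0, 0, 0]}, {"offset": [0, 0, 0]}], jaw=0)

```text
schema error: expected keys offset, angular
```

```bash
python3 go.py .632 -.119 .25
```

```text
t 2.1 p [0.4009 0.3425 0.0659] off [-1.851  0.915 -0.736] ang [-0.005  0.003  0.003] w 0.0853 F [-0.4 -0.6 -0.1] [ 36.  26. 105.   0.  50.  36.]
```

move_arm(plan=[{"offset": [0, 0, 0], "angular": [0, 0, 0]}, {"offset": [0, 0, 0], "angular": [0, 0, 0]}, {"offset": [0, 0, 0], "angular": [0, 0, 0]}])

```text
time: 2.35
tool_pos: [0.4037, 0.3435, 0.0692]
tcp_rot: [[-0.002, 1.0, 0.001], [1.0, 0.002, 0.001], [0.001, 0.001, -1.0]]
wrist_force: [-0.1, -0.1, 0.1]
width: 0.086
grip_force: 0.0
```

```bash
python3 go.py .4035 .342 .067
```

```text
t 2.35 p [0.4037 0.3435 0.0692] off [-0.006 -0.001  0.009] ang [ 0.001 -0.001  0.002] w 0.086 F [-0.1 -0.1  0.1] [ 36.  25. 104.   0.  50.  36.]
```

Pose settles well (readings carry ~1 mm noise/lag). Close.

move_arm(plan=[{"offset": [-0.004, 0, 0], "angular": [0, 0, 0]}, {"offset": [-0.004, 0, 0], "angular": [0, 0, 0]}, {"offset": [-0.004, 0, 0], "angular": [0, 0, 0]}, {"offset": [-0.004, 0, 0], "angular": [0, 0, 0]}, {"offset": [-0.004, 0, 0], "angular": [0, 0, 0]}, {"offset": [-0.004, 0, 0], "angular": [0, 0, 0]}, {"offset": [-0.004, 0, 0], "angular": [0, 0, 0]}, {"offset": [-0.004, 0, 0], "angular": [0, 0, 0]}, {"offset": [-0.004, 0, 0], "angular": [0, 0, 0]}, {"offset": [-0.004, 0, 0], "angular": [0, 0, 0]}], jaw=0)

```text
time: 3.18
tool_pos: [0.4038, 0.342, 0.0693]
tcp_rot: [[-0.001, 1.0, 0.001], [1.0, 0.001, 0.001], [0.001, 0.001, -1.0]]
wrist_force: [-0.8, -0.2, 6.2]
width: 0.0589
grip_force: 63.5
```

```bash
python3 go.py .632 -.119 .20
```

```text
t 3.1833 p [0.4038 0.342  0.0693] off [-1.844  0.912 -0.523] ang [ 0.001 -0.001  0.001] w 0.0589 F [-0.8 -0.2  6.2] [ 36.  25. 104.   0.  50.  36.]
```

move_arm(plan=[{"offset": [0, 0, -0.04], "angular": [0, 0, 0]}, {"offset": [0, 0, -0.12], "angular": [0, 0, 0]}, {"offset": [0, 0, -0.22], "angular": [0, 0, 0]}, {"offset": [0, 0, -0.32], "angular": [0, 0, 0]}, {"offset": [0, 0, -0.42], "angular": [0, 0, 0]}, {"offset": [-0.06, 0.03, -0.49], "angular": [0, 0, 0]}, {"offset": [-0.16, 0.08, -0.52], "angular": [0, 0, 0]}, {"offset": [-0.28, 0.14, -0.52], "angular": [0, 0, 0]}, {"offset": [-0.4, 0.2, -0.52], "angular": [0, 0, 0]}, {"offset": [-0.52, 0.26, -0.52], "angular": [0, 0, 0]}, {"offset": [-0.64, 0.32, -0.52], "angular": [0, 0, 0]}, {"offset": [-0.76, 0.38, -0.52], "angular": [0, 0, 0]}])

```text
time: 4.18
tool_pos: [0.4984, 0.1502, 0.1988]
tcp_rot: [[-0.001, 1.0, -0.0], [1.0, 0.001, 0.0], [0.0, -0.0, -1.0]]
wrist_force: [0.7, -0.6, -2.3]
width: 0.0587
grip_force: 64.9
```

move_arm(plan=[{"offset": [-0.12, 0.06, 0], "angular": [0, 0, 0]}, {"offset": [-0.24, 0.12, 0], "angular": [0, 0, 0]}, {"offset": [-0.36, 0.18, 0], "angular": [0, 0, 0]}, {"offset": [-0.48, 0.24, 0], "angular": [0, 0, 0]}, {"offset": [-0.6, 0.3, 0], "angular": [0, 0, 0]}, {"offset": [-0.72, 0.36, 0], "angular": [0, 0, 0]}, {"offset": [-0.84, 0.42, 0], "angular": [0, 0, 0]}, {"offset": [-0.94, 0.47, 0], "angular": [0, 0, 0]}, {"offset": [-1.0, 0.5, 0], "angular": [0, 0, 0]}, {"offset": [-1.0, 0.52, 0], "angular": [0, 0, 0]}])

```text
time: 5.02
tool_pos: [0.6293, -0.1016, 0.1983]
tcp_rot: [[0.003, 1.0, 0.0], [1.0, -0.003, -0.001], [-0.001, 0.0, -1.0]]
wrist_force: [-0.4, -0.1, -2.4]
width: 0.0589
grip_force: 65.0
```

move_arm(plan=[{"offset": [-0.04, 0.01, 0], "angular": [0, 0, 0]}, {"offset": [-0.084, 0.012, 0], "angular": [0, 0, 0]}, {"offset": [-0.084, 0.012, 0], "angular": [0, 0, 0]}, {"offset": [-0.084, 0.012, 0], "angular": [0, 0, 0]}, {"offset": [-0.084, 0.012, 0], "angular": [0, 0, 0]}])

```text
time: 5.43
tool_pos: [0.6311, -0.1182, 0.1984]
tcp_rot: [[-0.001, 1.0, -0.001], [1.0, 0.001, 0.001], [0.001, -0.001, -1.0]]
wrist_force: [-0.1, 0.3, -1.1]
width: 0.0589
grip_force: 64.9
```

```bash
python3 go.py .632 -.119 .087
```

```text
t 5.4333 p [ 0.6311 -0.1182  0.1984] off [-0.004  0.004  0.445] ang [-0.001 -0.001  0.001] w 0.0589 F [-0.1  0.3 -1.1] [-14.  25.  82.   0.  74. -14.]
```

move_arm(plan=[{"offset": [-0.003, 0.004, 0.06], "angular": [0, 0, 0]}, {"offset": [-0.003, 0.004, 0.13], "angular": [0, 0, 0]}, {"offset": [-0.003, 0.004, 0.2], "angular": [0, 0, 0]}, {"offset": [-0.003, 0.004, 0.27], "angular": [0, 0, 0]}, {"offset": [-0.003, 0.004, 0.33], "angular": [0, 0, 0]}, {"offset": [-0.003, 0.004, 0.38], "angular": [0, 0, 0]}, {"offset": [-0.003, 0.004, 0.41], "angular": [0, 0, 0]}, {"offset": [-0.003, 0.004, 0.43], "angular": [0, 0, 0]}, {"offset": [-0.003, 0.004, 0.44], "angular": [0, 0, 0]}, {"offset": [-0.003, 0.004, 0.45], "angular": [0, 0, 0]}, {"offset": [-0.003, 0.004, 0.45], "angular": [0, 0, 0]}])

```text
time: 6.35
tool_pos: [0.633, -0.1197, 0.0861]
tcp_rot: [[-0.001, 1.0, 0.001], [1.0, 0.001, -0.0], [-0.0, 0.001, -1.0]]
wrist_force: [-0.3, -0.2, -1.4]
width: 0.0589
grip_force: 65.0
```

move_arm(plan=[{"offset": [0, 0, 0.003], "angular": [0, 0, 0]}, {"offset": [0, 0, 0.005], "angular": [0, 0, 0]}, {"offset": [0, 0, 0.005], "angular": [0, 0, 0]}, {"offset": [0, 0, 0.005], "angular": [0, 0, 0]}])

```text
time: 6.68
tool_pos: [0.6333, -0.12, 0.0854]
tcp_rot: [[-0.001, 1.0, 0.002], [1.0, 0.001, -0.0], [-0.0, 0.002, -1.0]]
wrist_force: [0.6, -0.4, 1.8]
width: 0.059
grip_force: 65.1
```

Contact; release and rise.

move_arm(plan=[{"offset": [0, 0, 0], "angular": [0, 0, 0]}, {"offset": [0, 0, 0], "angular": [0, 0, 0]}, {"offset": [0, 0, 0], "angular": [0, 0, 0]}, {"offset": [0, 0, 0], "angular": [0, 0, 0]}, {"offset": [0, 0, 0], "angular": [0, 0, 0]}, {"offset": [0, 0, 0], "angular": [0, 0, 0]}, {"offset": [0, 0, 0], "angular": [0, 0, 0]}, {"offset": [0, 0, 0], "angular": [0, 0, 0]}], jaw=1)

```text
time: 7.35
tool_pos: [0.6327, -0.1198, 0.0845]
tcp_rot: [[-0.001, 1.0, -0.0], [1.0, 0.001, -0.0], [-0.0, -0.0, -1.0]]
wrist_force: [-0.8, -0.7, -0.3]
width: 0.0859
grip_force: 0.0
```

move_arm(plan=[{"offset": [0, 0, -0.03], "angular": [0, 0, 0]}, {"offset": [0, 0, -0.08], "angular": [0, 0, 0]}, {"offset": [0, 0, -0.16], "angular": [0, 0, 0]}, {"offset": [0, 0, -0.26], "angular": [0, 0, 0]}, {"offset": [0, 0, -0.35], "angular": [0, 0, 0]}, {"offset": [0, 0, -0.43], "angular": [0, 0, 0]}, {"offset": [0, 0, -0.48], "angular": [0, 0, 0]}, {"offset": [0, 0, -0.5], "angular": [0, 0, 0]}, {"offset": [0, 0, -0.5], "angular": [0, 0, 0]}])

```text
time: 8.1
tool_pos: [0.6336, -0.12, 0.2117]
tcp_rot: [[-0.001, 1.0, 0.004], [1.0, 0.001, -0.001], [-0.001, 0.004, -1.0]]
wrist_force: [-1.1, 0.0, -0.6]
width: 0.0857
grip_force: 0.0
```

```bash
python3 go.py .438 -.085 .15; python3 - <<'E'
from h import *
from plant import eyes
c=eyes.camera("scene");cv2.imwrite("pics/s1.png",c["pixels"][120:300,180:420,::-1]);q=proj(c,np.array([.632,-.119,.121]));print(q)
ct,n=blob(mauve(c["pixels"]),q);print(ct,n,onz(c,ct,.121))
E
```

```text
t 8.1 p [ 0.6336 -0.12    0.2117] off [ 0.141 -0.783  0.244] ang [0.003 0.001 0.001] w 0.0857 F [-1.1  0.  -0.6] [-14.  24.  80.  -0.  75. -15.]
[247.07796831 191.53701867]
[246.54482759 191.86896552] 145 [ 0.63364428 -0.11931153  0.121     ]
```

View pics/s1.png

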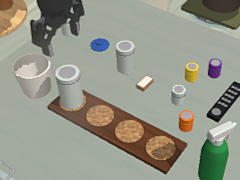

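d stands upright on the pot-end coaster, seen at crop (68,88) and measured (0.633,-0.119). The pot at crop (32,76) is untouched. Next is c.

move_arm(plan=[{"offset": [0.02, -0.06, 0], "angular": [0, 0, 0]}, {"offset": [0.04, -0.18, 0], "angular": [0, 0, 0]}, {"offset": [0.06, -0.31, 0], "angular": [0, 0, 0]}, {"offset": [0.08, -0.44, 0], "angular": [0, 0, 0]}, {"offset": [0.1, -0.57, 0], "angular": [0, 0, 0]}, {"offset": [0.12, -0.68, 0], "angular": [0, 0, 0]}, {"offset": [0.14, -0.75, 0], "angular": [0, 0, 0]}, {"offset": [0.14, -0.781, 0.02], "angular": [0, 0, 0]}, {"offset": [0.14, -0.781, 0.08], "angular": [0, 0, 0]}, {"offset": [0.14, -0.781, 0.15], "angular": [0, 0, 0]}, {"offset": [0.14, -0.781, 0.2], "angular": [0, 0, 0]}, {"offset": [0.14, -0.781, 0.2], "angular": [0, 0, 0]}])

```text
time: 9.15
tool_pos: [0.4357, -0.0846, 0.1565]
tcp_rot: [[-0.001, 1.0, -0.006], [1.0, 0.001, 0.002], [0.002, -0.006, -1.0]]
wrist_force: [-0.8, -0.5, -0.0]
width: 0.0855
grip_force: 0.0
```

```bash
python3 go.py .438 -.085 .053
```

```text
t 9.15 p [ 0.4357 -0.0846  0.1565] off [-0.002  0.011  0.414] ang [-0.005 -0.002  0.001] w 0.0855 F [-0.8 -0.5 -0. ] [-16.  13. 108.  -0.  59. -16.]
```

move_arm(plan=[{"offset": [0, 0, 0.04], "angular": [0, 0, 0]}, {"offset": [0, 0, 0.1], "angular": [0, 0, 0]}, {"offset": [0, 0, 0.16], "angular": [0, 0, 0]}, {"offset": [0, 0, 0.22], "angular": [0, 0, 0]}, {"offset": [0, 0, 0.28], "angular": [0, 0, 0]}, {"offset": [0, 0, 0.34], "angular": [0, 0, 0]}, {"offset": [0, 0, 0.39], "angular": [0, 0, 0]}, {"offset": [0, 0, 0.425], "angular": [0, 0, 0]}, {"offset": [0, 0, 0.425], "angular": [0, 0, 0]}, {"offset": [0, 0, 0.425], "angular": [0, 0, 0]}, {"offset": [0, 0, 0.425], "angular": [0, 0, 0]}, {"offset": [0, 0, 0.425], "angular": [0, 0, 0]}])

```text
time: 10.15
tool_pos: [0.4382, -0.0852, 0.054]
tcp_rot: [[-0.001, 1.0, 0.002], [1.0, 0.001, -0.0], [-0.0, 0.002, -1.0]]
wrist_force: [-0.5, -0.4, -0.5]
width: 0.085
grip_force: 0.0
```

move_arm(plan=[{"offset": [0, 0, 0], "angular": [0, 0, 0]}, {"offset": [0, 0, 0], "angular": [0, 0, 0]}, {"offset": [0, 0, 0], "angular": [0, 0, 0]}, {"offset": [0, 0, 0], "angular": [0, 0, 0]}, {"offset": [0, 0, 0], "angular": [0, 0, 0]}, {"offset": [0, 0, 0], "angular": [0, 0, 0]}, {"offset": [0, 0, 0], "angular": [0, 0, 0]}, {"offset": [0, 0, 0], "angular": [0, 0, 0]}, {"offset": [0, 0, 0], "angular": [0, 0, 0]}, {"offset": [0, 0, 0], "angular": [0, 0, 0]}, {"offset": [0, 0, 0], "angular": [0, 0, 0]}, {"offset": [0, 0, 0], "angular": [0, 0, 0]}], jaw=0)

```text
time: 11.15
tool_pos: [0.4378, -0.0851, 0.0541]
tcp_rot: [[-0.001, 1.0, 0.001], [1.0, 0.001, -0.0], [-0.0, 0.001, -1.0]]
wrist_force: [0.9, 0.1, 5.4]
width: 0.0508
grip_force: 61.3
```

```bash
python3 go.py .632 -.027 .18
```

```text
t 11.15 p [ 0.4378 -0.0851  0.0541] off [ 0.231  0.777 -0.503] ang [0.001 0.    0.001] w 0.0508 F [0.9 0.1 5.4] [-16.  22. 115.  -0.  43. -16.]
```

move_arm(plan=[{"offset": [0, 0, -0.04], "angular": [0, 0, 0]}, {"offset": [0, 0, -0.12], "angular": [0, 0, 0]}, {"offset": [0, 0, -0.22], "angular": [0, 0, 0]}, {"offset": [0, 0, -0.32], "angular": [0, 0, 0]}, {"offset": [0.01, 0.04, -0.42], "angular": [0, 0, 0]}, {"offset": [0.04, 0.12, -0.48], "angular": [0, 0, 0]}, {"offset": [0.08, 0.24, -0.5], "angular": [0, 0, 0]}, {"offset": [0.12, 0.36, -0.5], "angular": [0, 0, 0]}, {"offset": [0.16, 0.48, -0.5], "angular": [0, 0, 0]}, {"offset": [0.2, 0.6, -0.5], "angular": [0, 0, 0]}, {"offset": [0.23, 0.7, -0.5], "angular": [0, 0, 0]}, {"offset": [0.231, 0.776, -0.5], "angular": [0, 0, 0]}])

```text
time: 12.15
tool_pos: [0.6333, -0.0253, 0.1779]
tcp_rot: [[-0.002, 1.0, 0.0], [1.0, 0.002, 0.001], [0.001, 0.001, -1.0]]
wrist_force: [0.3, -0.7, -1.8]
width: 0.0507
grip_force: 62.9
```

move_arm(plan=[{"offset": [0, 0, 0], "angular": [0, 0, 0]}, {"offset": [0, 0, 0], "angular": [0, 0, 0]}, {"offset": [0, 0, 0], "angular": [0, 0, 0]}, {"offset": [0, 0, 0], "angular": [0, 0, 0]}])

```text
time: 12.48
tool_pos: [0.6297, -0.0272, 0.1779]
tcp_rot: [[-0.0, 1.0, -0.002], [1.0, 0.0, 0.0], [0.0, -0.002, -1.0]]
wrist_force: [0.1, 0.5, -1.4]
width: 0.0509
grip_force: 63.0
```

```bash
python3 go.py .632 -.027 .071
```

```text
t 12.4833 p [ 0.6297 -0.0272  0.1779] off [0.001 0.01  0.428] ang [-0.002 -0.     0.   ] w 0.0509 F [ 0.1  0.5 -1.4] [-6. 25. 85. -0. 71. -6.]
```

move_arm(plan=[{"offset": [0, 0.003, 0.06], "angular": [0, 0, 0]}, {"offset": [0, 0.003, 0.13], "angular": [0, 0, 0]}, {"offset": [0, 0.003, 0.2], "angular": [0, 0, 0]}, {"offset": [0, 0.003, 0.27], "angular": [0, 0, 0]}, {"offset": [0, 0.003, 0.33], "angular": [0, 0, 0]}, {"offset": [0, 0.003, 0.37], "angular": [0, 0, 0]}, {"offset": [0, 0.003, 0.4], "angular": [0, 0, 0]}, {"offset": [0, 0.003, 0.415], "angular": [0, 0, 0]}, {"offset": [0, 0.003, 0.425], "angular": [0, 0, 0]}, {"offset": [0, 0.003, 0.43], "angular": [0, 0, 0]}, {"offset": [0, 0.003, 0.432], "angular": [0, 0, 0]}, {"offset": [0, 0.003, 0.432], "angular": [0, 0, 0]}])

```text
time: 13.48
tool_pos: [0.6326, -0.0271, 0.0709]
tcp_rot: [[-0.001, 1.0, 0.001], [1.0, 0.001, -0.0], [-0.0, 0.001, -1.0]]
wrist_force: [0.5, -0.2, -1.9]
width: 0.051
grip_force: 63.0
```

move_arm(plan=[{"offset": [0, 0, 0.003], "angular": [0, 0, 0]}, {"offset": [0, 0, 0.005], "angular": [0, 0, 0]}, {"offset": [0, 0, 0.005], "angular": [0, 0, 0]}, {"offset": [0, 0, 0.005], "angular": [0, 0, 0]}])

```text
time: 13.82
tool_pos: [0.6327, -0.0271, 0.0701]
tcp_rot: [[-0.001, 1.0, 0.002], [1.0, 0.001, -0.0], [-0.0, 0.002, -1.0]]
wrist_force: [-0.6, -1.0, 5.7]
width: 0.0509
grip_force: 63.5
```

move_arm(plan=[{"offset": [0, 0, 0], "angular": [0, 0, 0]}, {"offset": [0, 0, 0], "angular": [0, 0, 0]}, {"offset": [0, 0, 0], "angular": [0, 0, 0]}, {"offset": [0, 0, 0], "angular": [0, 0, 0]}, {"offset": [0, 0, 0], "angular": [0, 0, 0]}, {"offset": [0, 0, 0], "angular": [0, 0, 0]}, {"offset": [0, 0, 0], "angular": [0, 0, 0]}, {"offset": [0, 0, 0], "angular": [0, 0, 0]}], jaw=1)

```text
time: 14.48
tool_pos: [0.6321, -0.0271, 0.069]
tcp_rot: [[-0.001, 1.0, -0.0], [1.0, 0.001, -0.0], [-0.0, -0.0, -1.0]]
wrist_force: [1.4, -0.1, -0.5]
width: 0.0856
grip_force: 0.0
```

move_arm(plan=[{"offset": [0, 0, -0.03], "angular": [0, 0, 0]}, {"offset": [0, 0, -0.08], "angular": [0, 0, 0]}, {"offset": [0, 0, -0.16], "angular": [0, 0, 0]}, {"offset": [0, 0, -0.26], "angular": [0, 0, 0]}, {"offset": [0, 0, -0.36], "angular": [0, 0, 0]}, {"offset": [0, 0, -0.45], "angular": [0, 0, 0]}, {"offset": [-0.04, -0.03, -0.52], "angular": [0, 0, 0]}, {"offset": [-0.12, -0.09, -0.55], "angular": [0, 0, 0]}, {"offset": [-0.22, -0.17, -0.55], "angular": [0, 0, 0]}, {"offset": [-0.32, -0.24, -0.55], "angular": [0, 0, 0]}, {"offset": [-0.42, -0.32, -0.55], "angular": [0, 0, 0]}, {"offset": [-0.52, -0.39, -0.55], "angular": [0, 0, 0]}])

```text
time: 15.48
tool_pos: [0.5335, -0.1579, 0.2074]
tcp_rot: [[-0.001, 1.0, 0.0], [1.0, 0.001, -0.0], [-0.0, 0.0, -1.0]]
wrist_force: [-0.2, -0.6, 0.2]
width: 0.0856
grip_force: 0.0
```

move_arm(plan=[{"offset": [-0.1, -0.08, 0], "angular": [0, 0, 0]}, {"offset": [-0.2, -0.15, 0], "angular": [0, 0, 0]}, {"offset": [-0.3, -0.23, 0], "angular": [0, 0, 0]}, {"offset": [-0.4, -0.3, 0], "angular": [0, 0, 0]}, {"offset": [-0.5, -0.38, 0], "angular": [0, 0, 0]}, {"offset": [-0.6, -0.45, 0], "angular": [0, 0, 0]}, {"offset": [-0.67, -0.51, 0], "angular": [0, 0, 0]}, {"offset": [-0.706, -0.532, 0], "angular": [0, 0, 0]}, {"offset": [-0.706, -0.532, 0], "angular": [0, 0, 0]}, {"offset": [-0.706, -0.532, 0], "angular": [0, 0, 0]}, {"offset": [-0.706, -0.532, 0], "angular": [0, 0, 0]}])

```text
time: 16.4
tool_pos: [0.4026, -0.3329, 0.2067]
tcp_rot: [[-0.001, 1.0, 0.001], [1.0, 0.001, 0.001], [0.001, 0.001, -1.0]]
wrist_force: [-1.1, 0.7, -0.4]
width: 0.085
grip_force: 0.0
```

```bash
python3 go.py .402 -.3335 .042; python3 - <<'E'
from h import *
from plant import eyes
c=eyes.camera("scene");cv2.imwrite("pics/s2.png",c["pixels"][120:300,180:420,::-1])
for h,y in((.121,-.119),(.101,-.027)):
  ct,n=blob(mauve(c["pixels"]),proj(c,np.array([.632,y,h])));print(ct,n,onz(c,ct,h))
E
```

```text
t 16.4 p [ 0.4026 -0.3329  0.2067] off [-0.003 -0.003  0.659] ang [ 0.001 -0.001  0.001] w 0.085 F [-1.1  0.7 -0.4] [-44.  15.  96.   0.  69. -44.]
[246.58333333 191.89583333] 144 [ 0.63366443 -0.11916809  0.121     ]
[276.88135593 212.27118644] 118 [ 0.63268867 -0.02635717  0.101     ]
```

c measured at (0.633,-0.026), good. Now down on b.

move_arm(plan=[{"offset": [0, -0.001, 0.05], "angular": [0, 0, 0]}, {"offset": [0, -0.001, 0.13], "angular": [0, 0, 0]}, {"offset": [0, -0.001, 0.22], "angular": [0, 0, 0]}, {"offset": [0, -0.001, 0.31], "angular": [0, 0, 0]}, {"offset": [0, -0.001, 0.4], "angular": [0, 0, 0]}, {"offset": [0, -0.001, 0.48], "angular": [0, 0, 0]}, {"offset": [0, -0.001, 0.55], "angular": [0, 0, 0]}, {"offset": [0, -0.001, 0.6], "angular": [0, 0, 0]}, {"offset": [0, -0.001, 0.64], "angular": [0, 0, 0]}, {"offset": [0, -0.001, 0.66], "angular": [0, 0, 0]}, {"offset": [0, -0.001, 0.66], "angular": [0, 0, 0]}, {"offset": [0, -0.001, 0.66], "angular": [0, 0, 0]}])

```text
time: 17.45
tool_pos: [0.4022, -0.3336, 0.0417]
tcp_rot: [[-0.002, 1.0, 0.0], [1.0, 0.002, -0.0], [-0.0, 0.0, -1.0]]
wrist_force: [1.0, 0.7, -0.6]
width: 0.0854
grip_force: 0.0
```

move_arm(plan=[{"offset": [0, 0, 0], "angular": [0, 0, 0]}, {"offset": [0, 0, 0], "angular": [0, 0, 0]}, {"offset": [0, 0, 0], "angular": [0, 0, 0]}, {"offset": [0, 0, 0], "angular": [0, 0, 0]}, {"offset": [0, 0, 0], "angular": [0, 0, 0]}, {"offset": [0, 0, 0], "angular": [0, 0, 0]}, {"offset": [0, 0, 0], "angular": [0, 0, 0]}, {"offset": [0, 0, 0], "angular": [0, 0, 0]}, {"offset": [0, 0, 0], "angular": [0, 0, 0]}, {"offset": [0, 0, 0], "angular": [0, 0, 0]}, {"offset": [0, 0, 0], "angular": [0, 0, 0]}, {"offset": [0, 0, 0], "angular": [0, 0, 0]}], jaw=0)

```text
time: 18.45
tool_pos: [0.4021, -0.3342, 0.0425]
tcp_rot: [[-0.001, 1.0, 0.001], [1.0, 0.001, -0.001], [-0.001, 0.001, -1.0]]
wrist_force: [0.2, 1.5, 5.2]
width: 0.0427
grip_force: 60.4
```

```bash
python3 go.py .632 .065 .2
```

```text
t 18.45 p [ 0.4021 -0.3342  0.0425] off [ 1.596  0.921 -0.631] ang [0.001 0.001 0.   ] w 0.0427 F [0.2 1.5 5.2] [-44.  27. 107.   0.  46. -44.]
```

move_arm(plan=[{"offset": [0, 0, -0.05], "angular": [0, 0, 0]}, {"offset": [0, 0, -0.15], "angular": [0, 0, 0]}, {"offset": [0, 0, -0.26], "angular": [0, 0, 0]}, {"offset": [0, 0, -0.37], "angular": [0, 0, 0]}, {"offset": [0, 0, -0.48], "angular": [0, 0, 0]}, {"offset": [0.03, 0.017, -0.56], "angular": [0, 0, 0]}, {"offset": [0.1, 0.058, -0.6], "angular": [0, 0, 0]}, {"offset": [0.2, 0.115, -0.6], "angular": [0, 0, 0]}, {"offset": [0.3, 0.173, -0.6], "angular": [0, 0, 0]}, {"offset": [0.4, 0.231, -0.6], "angular": [0, 0, 0]}, {"offset": [0.5, 0.288, -0.6], "angular": [0, 0, 0]}, {"offset": [0.6, 0.346, -0.6], "angular": [0, 0, 0]}])

```text
time: 19.45
tool_pos: [0.4881, -0.1824, 0.1917]
tcp_rot: [[-0.0, 1.0, -0.0], [1.0, 0.0, -0.0], [-0.0, -0.0, -1.0]]
wrist_force: [0.4, -0.3, -1.9]
width: 0.0426
grip_force: 60.9
```

move_arm(plan=[{"offset": [0.1, 0.058, 0], "angular": [0, 0, 0]}, {"offset": [0.21, 0.121, 0], "angular": [0, 0, 0]}, {"offset": [0.32, 0.185, 0], "angular": [0, 0, 0]}, {"offset": [0.43, 0.248, 0], "angular": [0, 0, 0]}, {"offset": [0.54, 0.312, 0], "angular": [0, 0, 0]}, {"offset": [0.65, 0.375, 0], "angular": [0, 0, 0]}, {"offset": [0.76, 0.438, 0], "angular": [0, 0, 0]}, {"offset": [0.86, 0.496, 0], "angular": [0, 0, 0]}, {"offset": [0.94, 0.542, 0], "angular": [0, 0, 0]}, {"offset": [0.995, 0.574, 0], "angular": [0, 0, 0]}, {"offset": [0.995, 0.574, 0], "angular": [0, 0, 0]}, {"offset": [0.995, 0.574, 0], "angular": [0, 0, 0]}])

```text
time: 20.45
tool_pos: [0.6311, 0.0654, 0.1911]
tcp_rot: [[-0.002, 1.0, -0.001], [1.0, 0.002, -0.001], [-0.001, -0.001, -1.0]]
wrist_force: [-0.2, -0.3, -0.7]
width: 0.043
grip_force: 61.0
```

move_arm(plan=[{"offset": [0, 0, 0], "angular": [0, 0, 0]}, {"offset": [0, 0, 0], "angular": [0, 0, 0]}, {"offset": [0, 0, 0], "angular": [0, 0, 0]}])

```text
time: 20.7
tool_pos: [0.6307, 0.0639, 0.1916]
tcp_rot: [[0.001, 1.0, -0.0], [1.0, -0.001, -0.0], [-0.0, -0.0, -1.0]]
wrist_force: [-0.2, -0.2, -0.8]
width: 0.0428
grip_force: 61.0
```

```bash
python3 go.py .632 .065 .059
```

```text
t 20.7 p [0.6307 0.0639 0.1916] off [0.005 0.005 0.531] ang [-0.     0.    -0.001] w 0.0428 F [-0.2 -0.2 -0.8] [ 2. 25. 83. -0. 72.  2.]
```

move_arm(plan=[{"offset": [0.002, 0.004, 0.06], "angular": [0, 0, 0]}, {"offset": [0.002, 0.004, 0.15], "angular": [0, 0, 0]}, {"offset": [0.002, 0.004, 0.24], "angular": [0, 0, 0]}, {"offset": [0.002, 0.004, 0.33], "angular": [0, 0, 0]}, {"offset": [0.002, 0.004, 0.4], "angular": [0, 0, 0]}, {"offset": [0.002, 0.004, 0.45], "angular": [0, 0, 0]}, {"offset": [0.002, 0.004, 0.49], "angular": [0, 0, 0]}, {"offset": [0.002, 0.004, 0.51], "angular": [0, 0, 0]}, {"offset": [0.002, 0.004, 0.522], "angular": [0, 0, 0]}, {"offset": [0.002, 0.004, 0.529], "angular": [0, 0, 0]}, {"offset": [0.002, 0.004, 0.531], "angular": [0, 0, 0]}, {"offset": [0.002, 0.004, 0.531], "angular": [0, 0, 0]}])

```text
time: 21.7
tool_pos: [0.6329, 0.0657, 0.0595]
tcp_rot: [[-0.001, 1.0, 0.001], [1.0, 0.001, 0.0], [0.0, 0.001, -1.0]]
wrist_force: [-0.8, -0.0, -0.6]
width: 0.043
grip_force: 61.0
```

move_arm(plan=[{"offset": [0, 0, 0.003], "angular": [0, 0, 0]}, {"offset": [0, 0, 0.005], "angular": [0, 0, 0]}, {"offset": [0, 0, 0.005], "angular": [0, 0, 0]}, {"offset": [0, 0, 0.005], "angular": [0, 0, 0]}])

```text
time: 22.03
tool_pos: [0.633, 0.0658, 0.0586]
tcp_rot: [[-0.001, 1.0, 0.002], [1.0, 0.001, 0.0], [0.0, 0.002, -1.0]]
wrist_force: [-1.7, -0.4, 5.8]
width: 0.0428
grip_force: 61.5
```

move_arm(plan=[{"offset": [0, 0, 0], "angular": [0, 0, 0]}, {"offset": [0, 0, 0], "angular": [0, 0, 0]}, {"offset": [0, 0, 0], "angular": [0, 0, 0]}, {"offset": [0, 0, 0], "angular": [0, 0, 0]}, {"offset": [0, 0, 0], "angular": [0, 0, 0]}, {"offset": [0, 0, 0], "angular": [0, 0, 0]}, {"offset": [0, 0, 0], "angular": [0, 0, 0]}, {"offset": [0, 0, 0], "angular": [0, 0, 0]}, {"offset": [0, 0, 0], "angular": [0, 0, 0]}], jaw=1)

```text
time: 22.78
tool_pos: [0.6323, 0.0657, 0.0575]
tcp_rot: [[-0.001, 1.0, -0.0], [1.0, 0.001, -0.0], [-0.0, -0.0, -1.0]]
wrist_force: [0.1, 0.4, 0.6]
width: 0.0852
grip_force: 0.0
```

move_arm(plan=[{"offset": [0, 0, -0.03], "angular": [0, 0, 0]}, {"offset": [0, 0, -0.09], "angular": [0, 0, 0]}, {"offset": [0, 0, -0.18], "angular": [0, 0, 0]}, {"offset": [0, 0, -0.28], "angular": [0, 0, 0]}, {"offset": [0, 0, -0.38], "angular": [0, 0, 0]}, {"offset": [0.01, -0.05, -0.46], "angular": [0, 0, 0]}, {"offset": [0.04, -0.15, -0.5], "angular": [0, 0, 0]}, {"offset": [0.07, -0.27, -0.5], "angular": [0, 0, 0]}, {"offset": [0.1, -0.4, -0.5], "angular": [0, 0, 0]}, {"offset": [0.13, -0.53, -0.5], "angular": [0, 0, 0]}, {"offset": [0.16, -0.63, -0.5], "angular": [0, 0, 0]}, {"offset": [0.162, -0.67, -0.5], "angular": [0, 0, 0]}])

```text
time: 23.78
tool_pos: [0.46, 0.1067, 0.1829]
tcp_rot: [[-0.002, 1.0, -0.003], [1.0, 0.002, 0.0], [0.0, -0.003, -1.0]]
wrist_force: [-0.8, -0.3, -0.5]
width: 0.0854
grip_force: 0.0
```

move_arm(plan=[{"offset": [0, 0, 0], "angular": [0, 0, 0]}, {"offset": [0, 0, 0], "angular": [0, 0, 0]}, {"offset": [0, 0, 0], "angular": [0, 0, 0]}, {"offset": [0, 0, 0], "angular": [0, 0, 0]}])

```text
time: 24.12
tool_pos: [0.467, 0.1059, 0.1829]
tcp_rot: [[-0.0, 1.0, 0.002], [1.0, 0.0, 0.0], [0.0, 0.002, -1.0]]
wrist_force: [0.5, -0.7, 1.0]
width: 0.0856
grip_force: 0.0
```

```bash
python3 go.py .465 .106 .0265; python3 - <<'E'
from h import *
from plant import eyes
c=eyes.camera("scene");cv2.imwrite("pics/s3.png",cv2.resize(c["pixels"][120:320,160:480,::-1],None,fx=2,fy=2))
for h,y in((.121,-.119),(.101,-.027),(.081,.065)):
  ct,n=blob(mauve(c["pixels"]),proj(c,np.array([.632,y,h])));print(ct,n,onz(c,ct,h))
E
```

```text
t 24.1167 p [0.467  0.1059 0.1829] off [ 0.    -0.009  0.626] ang [ 0.002 -0.     0.   ] w 0.0856 F [ 0.5 -0.7  1. ] [  8.  13. 103.  -0.  64.   8.]
[246.62758621 191.91724138] 145 [ 0.63366174 -0.11902578  0.121     ]
[276.85344828 212.31896552] 116 [ 0.63285278 -0.02631392  0.101     ]
[308.58888889 233.87777778] 90 [0.63246108 0.06737652 0.081     ]
```

View pics/s3.png

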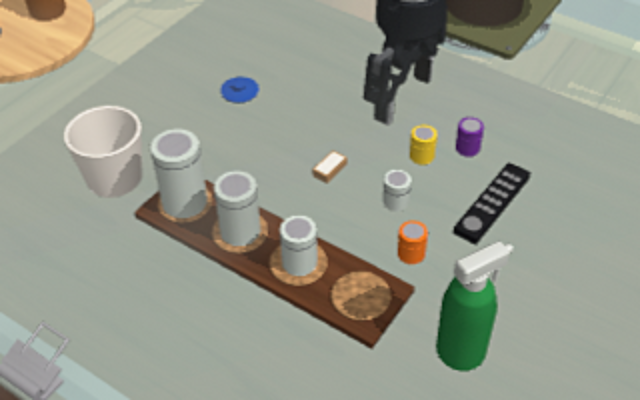

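d, c and b stand in order at picture (178,170), (238,205) and (298,245). The free coaster is at (362,297), a at (397,190), and the pot and bottle are untouched. Now a.

move_arm(plan=[{"offset": [0, -0.002, 0.06], "angular": [0, 0, 0]}, {"offset": [0, -0.002, 0.14], "angular": [0, 0, 0]}, {"offset": [0, -0.002, 0.22], "angular": [0, 0, 0]}, {"offset": [0, -0.002, 0.3], "angular": [0, 0, 0]}, {"offset": [0, -0.002, 0.38], "angular": [0, 0, 0]}, {"offset": [0, -0.002, 0.45], "angular": [0, 0, 0]}, {"offset": [0, -0.002, 0.51], "angular": [0, 0, 0]}, {"offset": [0, -0.002, 0.56], "angular": [0, 0, 0]}, {"offset": [0, -0.002, 0.6], "angular": [0, 0, 0]}, {"offset": [0, -0.002, 0.616], "angular": [0, 0, 0]}, {"offset": [0, -0.002, 0.616], "angular": [0, 0, 0]}, {"offset": [0, -0.002, 0.616], "angular": [0, 0, 0]}])

```text
time: 25.17
tool_pos: [0.465, 0.1059, 0.0284]
tcp_rot: [[-0.0, 1.0, -0.0], [1.0, 0.0, -0.0], [-0.0, -0.0, -1.0]]
wrist_force: [1.1, -0.4, 0.3]
width: 0.0855
grip_force: 0.0
```

move_arm(plan=[{"offset": [0, 0, 0], "angular": [0, 0, 0]}, {"offset": [0, 0, 0], "angular": [0, 0, 0]}, {"offset": [0, 0, 0], "angular": [0, 0, 0]}, {"offset": [0, 0, 0], "angular": [0, 0, 0]}, {"offset": [0, 0, 0], "angular": [0, 0, 0]}, {"offset": [0, 0, 0], "angular": [0, 0, 0]}, {"offset": [0, 0, 0], "angular": [0, 0, 0]}, {"offset": [0, 0, 0], "angular": [0, 0, 0]}, {"offset": [0, 0, 0], "angular": [0, 0, 0]}, {"offset": [0, 0, 0], "angular": [0, 0, 0]}, {"offset": [0, 0, 0], "angular": [0, 0, 0]}, {"offset": [0, 0, 0], "angular": [0, 0, 0]}], jaw=0)

```text
time: 26.17
tool_pos: [0.4647, 0.1061, 0.0294]
tcp_rot: [[-0.001, 1.0, 0.001], [1.0, 0.001, 0.0], [0.0, 0.001, -1.0]]
wrist_force: [-0.6, -0.1, 5.0]
width: 0.0345
grip_force: 59.4
```

```bash
python3 go.py .632 .1575 .15
```

```text
t 26.1667 p [0.4647 0.1061 0.0294] off [ 0.205  0.67  -0.482] ang [ 0.001 -0.     0.001] w 0.0345 F [-0.6 -0.1  5. ] [  8.  26. 113.  -0.  41.   8.]
```

move_arm(plan=[{"offset": [0, 0, -0.04], "angular": [0, 0, 0]}, {"offset": [0, 0, -0.12], "angular": [0, 0, 0]}, {"offset": [0, 0, -0.22], "angular": [0, 0, 0]}, {"offset": [0, 0, -0.32], "angular": [0, 0, 0]}, {"offset": [0.01, 0.04, -0.41], "angular": [0, 0, 0]}, {"offset": [0.04, 0.12, -0.46], "angular": [0, 0, 0]}, {"offset": [0.07, 0.23, -0.48], "angular": [0, 0, 0]}, {"offset": [0.11, 0.35, -0.48], "angular": [0, 0, 0]}, {"offset": [0.15, 0.47, -0.48], "angular": [0, 0, 0]}, {"offset": [0.18, 0.58, -0.48], "angular": [0, 0, 0]}, {"offset": [0.2, 0.65, -0.48], "angular": [0, 0, 0]}, {"offset": [0.204, 0.669, -0.48], "angular": [0, 0, 0]}])

```text
time: 27.17
tool_pos: [0.635, 0.1582, 0.1485]
tcp_rot: [[-0.001, 1.0, 0.003], [1.0, 0.001, 0.001], [0.001, 0.003, -1.0]]
wrist_force: [-0.2, -0.4, -0.8]
width: 0.0348
grip_force: 59.8
```

move_arm(plan=[{"offset": [0, 0, 0], "angular": [0, 0, 0]}, {"offset": [0, 0, 0], "angular": [0, 0, 0]}, {"offset": [0, 0, 0], "angular": [0, 0, 0]}, {"offset": [0, 0, 0], "angular": [0, 0, 0]}, {"offset": [0, 0, 0], "angular": [0, 0, 0]}])

```text
time: 27.58
tool_pos: [0.6303, 0.1569, 0.1488]
tcp_rot: [[-0.001, 1.0, -0.001], [1.0, 0.001, -0.0], [-0.0, -0.001, -1.0]]
wrist_force: [-0.6, -0.4, -1.1]
width: 0.0345
grip_force: 59.8
```

```bash
python3 go.py .632 .157 .0462
```

```text
t 27.5833 p [0.6303 0.1569 0.1488] off [0.001 0.007 0.41 ] ang [-0.001  0.     0.001] w 0.0345 F [-0.6 -0.4 -1.1] [10. 28. 84.  0. 68. 10.]
```

move_arm(plan=[{"offset": [0.001, 0.002, 0.05], "angular": [0, 0, 0]}, {"offset": [0.001, 0.002, 0.12], "angular": [0, 0, 0]}, {"offset": [0.001, 0.002, 0.19], "angular": [0, 0, 0]}, {"offset": [0.001, 0.002, 0.25], "angular": [0, 0, 0]}, {"offset": [0.001, 0.002, 0.3], "angular": [0, 0, 0]}, {"offset": [0.001, 0.002, 0.34], "angular": [0, 0, 0]}, {"offset": [0.001, 0.002, 0.37], "angular": [0, 0, 0]}, {"offset": [0.001, 0.002, 0.39], "angular": [0, 0, 0]}, {"offset": [0.001, 0.002, 0.402], "angular": [0, 0, 0]}, {"offset": [0.001, 0.002, 0.409], "angular": [0, 0, 0]}, {"offset": [0.001, 0.002, 0.411], "angular": [0, 0, 0]}, {"offset": [0.001, 0.002, 0.411], "angular": [0, 0, 0]}])

```text
time: 28.58
tool_pos: [0.6324, 0.1575, 0.0462]
tcp_rot: [[-0.001, 1.0, 0.001], [1.0, 0.001, 0.0], [0.0, 0.001, -1.0]]
wrist_force: [-0.1, -0.2, -0.2]
width: 0.0345
grip_force: 59.8
```

move_arm(plan=[{"offset": [0, 0, 0.003], "angular": [0, 0, 0]}, {"offset": [0, 0, 0.005], "angular": [0, 0, 0]}, {"offset": [0, 0, 0.005], "angular": [0, 0, 0]}, {"offset": [0, 0, 0.005], "angular": [0, 0, 0]}])

```text
time: 28.92
tool_pos: [0.6325, 0.1576, 0.0454]
tcp_rot: [[-0.001, 1.0, 0.001], [1.0, 0.001, 0.0], [0.0, 0.001, -1.0]]
wrist_force: [-0.9, -0.3, 4.0]
width: 0.0346
grip_force: 60.1
```

Contact; release and clear away toward the base.

move_arm(plan=[{"offset": [0, 0, 0], "angular": [0, 0, 0]}, {"offset": [0, 0, 0], "angular": [0, 0, 0]}, {"offset": [0, 0, 0], "angular": [0, 0, 0]}, {"offset": [0, 0, 0], "angular": [0, 0, 0]}, {"offset": [0, 0, 0], "angular": [0, 0, 0]}, {"offset": [0, 0, 0], "angular": [0, 0, 0]}, {"offset": [0, 0, 0], "angular": [0, 0, 0]}, {"offset": [0, 0, 0], "angular": [0, 0, 0]}, {"offset": [0, 0, 0], "angular": [0, 0, 0]}, {"offset": [0, 0, 0], "angular": [0, 0, 0]}], jaw=1)

```text
time: 29.75
tool_pos: [0.632, 0.1574, 0.0445]
tcp_rot: [[-0.001, 1.0, -0.0], [1.0, 0.001, -0.0], [-0.0, -0.0, -1.0]]
wrist_force: [0.6, 0.2, -0.6]
width: 0.0856
grip_force: 0.0
```

move_arm(plan=[{"offset": [0, 0, -0.03], "angular": [0, 0, 0]}, {"offset": [0, 0, -0.09], "angular": [0, 0, 0]}, {"offset": [0, 0, -0.18], "angular": [0, 0, 0]}, {"offset": [0, 0, -0.28], "angular": [0, 0, 0]}, {"offset": [0, 0, -0.38], "angular": [0, 0, 0]}, {"offset": [0, 0, -0.48], "angular": [0, 0, 0]}, {"offset": [0, -0.05, -0.57], "angular": [0, 0, 0]}, {"offset": [0, -0.15, -0.6], "angular": [0, 0, 0]}, {"offset": [0, -0.27, -0.6], "angular": [0, 0, 0]}, {"offset": [0, -0.4, -0.6], "angular": [0, 0, 0]}, {"offset": [0, -0.5, -0.6], "angular": [0, 0, 0]}, {"offset": [0, -0.55, -0.6], "angular": [0, 0, 0]}])

```text
time: 30.75
tool_pos: [0.4906, 0.157, 0.195]
tcp_rot: [[-0.001, 1.0, -0.002], [1.0, 0.001, -0.0], [-0.0, -0.002, -1.0]]
wrist_force: [0.1, -0.3, -0.4]
width: 0.085
grip_force: 0.0
```

```bash
python3 - <<'E'
from h import *
from plant import eyes
c=eyes.camera("scene");cv2.imwrite("pics/s4.png",cv2.resize(c["pixels"][120:320,160:480,::-1],None,fx=2,fy=2))
for h,y in((.121,-.119),(.101,-.027),(.081,.065),(.061,.157)):
  ct,n=blob(mauve(c["pixels"]),proj(c,np.array([.632,y,h])));print(ct,n,onz(c,ct,h))
E
```

```text
[246.62937063 191.91608392] 143 [ 0.63365611 -0.11902485  0.121     ]
[276.95726496 212.35042735] 117 [ 0.63279538 -0.02603827  0.101     ]
[308.58888889 233.87777778] 90 [0.63246108 0.06737652 0.081     ]
[340.97014925 255.73134328] 67 [0.63137598 0.15843765 0.061     ]
```

View pics/s4.png

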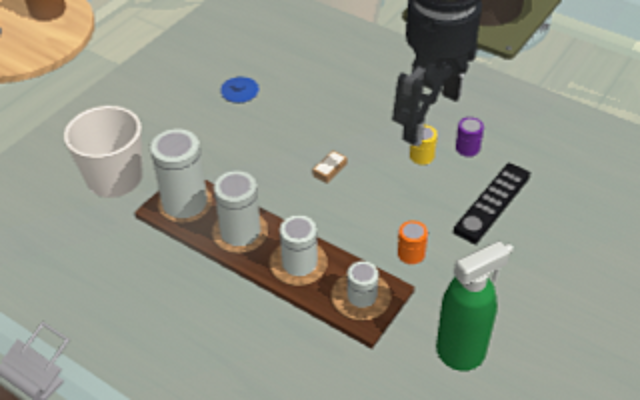

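All four stand centred on their coasters in order, at picture (178,170), (238,205), (298,245) and (362,285). The pot and bottle are unmoved.

```bash
python3 -c "
from plant import r
print(r.finish_job())"
```

```text
the job is handed in; nothing more can be done
None
```

The job is handed in: the four canisters stand upright on the coasters, tallest (d) by the pot, then c, b and the shortest (a) by the spray bottle, each within about 3 mm of its coaster's centre in the last camera check, with the pot and bottle unmoved.

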